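# Set the bag sealer's seal-time lever to the third click and press its start key

## Robot

A 6-joint arm with a two-finger parallel gripper is mounted at the origin on a cart in front of the work surface, level with it; the furniture and walls round the work are solid. World frame = base frame: x ahead of the robot, y to its left, z up, the work surface at z = 0. Lengths are in m, angles in degrees, forces in N, time in s.
With the tool pointing down it reaches from about 0.3 to 0.75 m from the base axis. Payload 8.5 kg.
Tool frame: the origin (TCP) lies where the fingers leave the gripper's body, on its centre line; the fingertips stand 64 mm ahead of it and the grasp point (between the pads) lies 45 mm ahead of it (env.grip_point_offset is the distance from the TCP to the grasp point, in m); z points along the fingers, y is the line along which they close (so a half turn about z gives the same grasp; the last joint's range is limited). The gripper opens to 88 mm and grips with 3 to 60 N. Pads are 18 mm wide; open, the fingers measure 123 mm over their backs; the gripper's body (75 mm by 187 mm) begins 45 mm behind the grasp point.
Start: joints at [58.023, 21.807, 74.336, -0, 83.858, -12.336], TCP at [0.185, 0.518, 0.303] pointing down, gripper open.
Joint ranges: [-178.18, 178.18], [-50.72, 133.34], [12.68, 142.11], [-81.47, 261.47], [9.98, 163.14], [-165.26, 165.26]. Speed limits (degrees/s): [136.94, 136.94, 180, 180, 180, 180].

## Interface

Orientations are given as [roll, pitch, yaw] about the fixed x, y, z axes, in that order (R = Rz(yaw) Ry(pitch) Rx(roll)).
In Python, from bench import get_obs, snapshot, env gives the robot as it stands. The module is installed in compiled form; this text tells all that it offers.
- The arm moves only by the tool servo_tool, never from a script. Its argument "targets" is text: rows parted by semicolons, each of 7 numbers parted by spaces: the shift along the tool's x, y, z in cm, then the turn, a rotation vector about the tool's x, y, z in degrees, then the opening, from 0 (shut) to 1 (fully open). A call has 1 to 20 rows; each row shifts and turns the commanded pose from where the row before left it, along the tool's axes as they then stand; what a row does not reach is not made up. A row lasts 1/12 s, in which the tool goes at most 41.7 mm and 7.16 degrees, less where a joint would pass 70% of its speed; a pose out of reach is approached as far as the arm can. A call is refused whole if a number of a shift passes 4.17 or a number of a turn 7.16, either way. A call with a gripper value outside its range is refused whole. The fingers move at their own pace and stop on an object; "force" is the grip in N (left out, the last holds). Time passes only in rows, so rows that do not move let the fingers close. It gives the time, the measured TCP pose, the force, the opening and the grip force at its end, in the units of the state.
- get_obs(): the state, without advancing time (a new reading comes with each control period).
- snapshot(name): name is "side" or "top"; returns a dict with "frame" (420x560x3 uint8, red, green, blue), "mtx" (3x3 intrinsics, pixels), "D" ([k1, k2, p1, p2, k3] as OpenCV has them; the pictures are not rectified), "R" (3x3) and "t" (3): a world point X has camera coordinates R X + t. Camera axes: x right, y down, z forward; pixel columns grow to the right and rows downward; lengths in m; the calibration is good to about 2 mm. A picture is of the moment at which its call begins. There is no depth.
- env.close_job(): hands the job in; it is judged then, once.
The state is a dict: "clock": time; "qpos": joint angles; "qd": joint speeds; "effort": joint torques, N m; "tcp_pos": TCP position; "ee_rot": TCP orientation; "ft_force": force on the tool from outside, world axes, zero at the start; "torque": the same for the moment, N m; "grip_width": finger opening in m; "grip_force": force on a finger pad.
Only numpy, scipy, OpenCV 4.12 (cv2) and the standard library are available. Lean on these libraries where they do the work, as an engineer would, in place of code of your own. Each camera call takes 0.05 s, during which the arm holds its last target. There are 200 camera calls.

## Task

Set the seal time on the bag sealer: with the fingertips, push its lever along the slot out of the parked end, counting the clicks, and leave it seated in the third click, never going past it. Then press the round start key right down for a moment and let go. Only push and press, gently, without gripping or lifting anything, and leave the things standing around where they are.

Things in the scene. Friction and masses are not known exactly. Their poses are not given: they have to be found in the camera images.
- sealer: Grey bench bag sealer, fixed, 195 x 360 mm in plan. Origin on the table, 100 mm behind its front edge, mid-length; x to its rear, y to its left end, z up. Flat front console (x -100 to 0 mm), top 50 mm above the table, carries slot and start key on the line x = -50 mm; five white lines mark the clicks. Rear part 72 mm high, with a closed sealing arm (not used) up to 105 mm.
- time_lever (a joint): Lever along the slot, m: 0 at the parked stop (sealer's left, +y), grows as it is pushed right (-y); far stop 0.090. Starts free at 0 to 0.005. Five clicks seat at 0.024, 0.040, 0.056 (third), 0.072, 0.088; before each lies a hump (0.016, 0.032, 0.048, 0.064, 0.080) that resists with up to about 9 N; past it the lever springs on by itself up to 8 mm, centres in the click and stays.
- lever_mid (a point): Centre of the lever's black upright block, 26 mm (sealer x) by 12 mm (along the slot) by 32 mm high, on a thin stem. This point is 71 mm above the table; the block's underside is 5 mm above the console, its top 87 mm above the table. In the sealer's frame: x = -50 mm, y = 100 mm minus the joint value.
- start_key (a joint): Travel of the start key, m: 0 released, 0.010 fully down; a spring returns it. Fully down takes about 5 N.
- start_key_top (a point): Centre of the top of the round black start key, 32 mm across, in a grey collar at the right part of the console (sealer x = -50 mm, y = -110 mm). The released top is 76 mm above the table and 14 mm above the collar. Pressed straight down.
- tape_roll: Roll of brown tape lying flat, 92 mm across, 24 mm high, left of the sealer; origin under its centre. Leave alone.
- labels: Banded stack of white labels, 43 x 60 x 17 mm, right of the sealer; origin under its centre. Leave alone.
- stopper: Cork stopper standing on its 40 mm wooden head, 36 mm high, in front of the sealer; origin under its centre. Leave alone.
- bottle: Glue bottle, 47 mm across, 130 mm high, right of the sealer; origin under its centre. Leave alone.

How it is judged (in metres and radians):
On the way, in this order (a step that is already met when the one before it is completed fails the run):
1. the lever sits in the third click, still, the fingers off it, and the key is up (value of joint time_lever between 0.052 and 0.06 m and velocity of joint time_lever between -0.01 and 0.01 m/s and value of joint start_key below 0.0015 m and contact force between the fingers and sealer below 1 N), for 0.2 s.
2. the start key is pressed right down (value of joint time_lever between 0.052 and 0.06 m and value of joint start_key above 0.008 m), for 0.1 s.
At the end, for the whole second after the job is handed in: The lever rests in the third click (joint 0.052 to 0.060 m), the start key is up again (less than 1.5 mm), everything is at rest (value of joint time_lever between 0.052 and 0.06 m and velocity of joint time_lever between -0.01 and 0.01 m/s and value of joint start_key below 0.0015 m and linear speed of each of tape_roll, labels, stopper, bottle below 0.02 m/s); the robot touches nothing.
It fails at once if the lever goes past the third click (over the hump to the fourth) (value of joint time_lever above 0.064 m).
It fails at once if the start key is pressed while the lever is not in the third click (value of joint start_key above 0.003 m and not (value of joint time_lever between 0.052 and 0.06 m)).
It fails at once if the sealer, its lever or its key is pushed roughly or pinched (over 40 N) (contact force between the fingers and sealer above 40 N).
It fails at once if a thing standing around is moved more than 15 mm or lifted (distance of any of tape_roll, labels, stopper, bottle from where it was at the start of the episode above 0.015 m).
It also fails if it takes over 45 s, if anything falls off the work surface, if the arm or the gripper's body presses on something with over 40 N, if the wrist force passes 120 N, or if a joint passes its speed limit or range.

## Working session

There is one attempt and no reset: what is moved stays moved. The work goes in short steps, Python scripts to look and compute and a tool call to move; the robot and the scene stay as the last step left them, time stands still between calls to the robot, and variables do not carry over. Pictures are saved under pics/ and viewed, at most 10 in all, crops included, and the job is handed in when it is done.

Besides the shell and the picture viewer there is one more tool, called as name(argument=value, ...), one argument or row to a line, values as JSON. servo_tool: Moves the arm, as the interface text tells. Its arguments: {"type":"object","properties":{"targets":{"type":"string"},"force":{"type":"number"}},"required":["targets"]}

```bash
mkdir -p pics; python3 - <<'E'
from bench import get_obs,snapshot,env
import cv2,pickle
print(get_obs())
for n in("top","side"):
    s=snapshot(n);pickle.dump(s,open(n+".pkl","wb"));cv2.imwrite(f"pics/{n}0.png",s["frame"][:,:,::-1])
    print(n,s["mtx"],s["D"],s["R"],s["t"])
E
```

```text
{'clock': 0.0, 'qpos': array([ 5.80244396e+01,  2.18423569e+01,  7.43838373e+01, -1.82465422e-04,
        8.38567966e+01, -1.23353118e+01]), 'qd': array([-0.04248987, -0.00402775, -0.01605896, -0.09754545,  0.09240035,
       -0.10652809]), 'effort': array([ 3.75241707e-04, -4.37949729e+01, -2.24547654e+01,  7.13958917e-02,
        3.53334763e-02, -1.05325898e-04]), 'tcp_pos': array([0.18476464, 0.51784834, 0.30213028]), 'ee_rot': array([-1.79918886e+02, -1.75523070e-02,  1.60359759e+02]), 'ft_force': array([-0.53210466,  1.00000153, -0.93330711]), 'torque': array([-0.02250453, -0.06241283, -0.01345742]), 'grip_force': 0.0, 'grip_width': 0.08803520018755367}
top [[413.45941327   0.         281.16341563]
 [  0.         413.45941327 208.36213648]
 [  0.           0.           1.        ]] [-0.04913893  0.          0.          0.          0.        ] [[-0.01712992 -0.99971518  0.01661695]
 [-0.98180702  0.01367511 -0.18938841]
 [ 0.18910723 -0.01955885 -0.98176163]] [-0.04068871  0.57253426  1.02308852]
side [[387.81747397   0.         279.70640312]
 [  0.         387.81747397 209.96740357]
 [  0.           0.           1.        ]] [-0.02977976  0.          0.          0.          0.        ] [[ 0.93155199 -0.36358254 -0.00431574]
 [-0.17423704 -0.43594033 -0.88294818]
 [ 0.31914314  0.82326409 -0.46945063]] [-0.51609841  0.12690294  0.87272644]
```

View pics/top0.png

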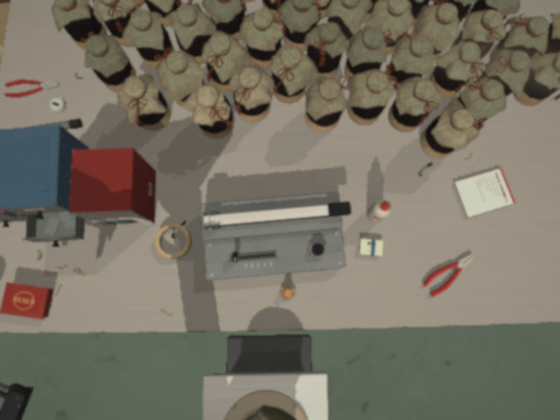

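View pics/side0.png

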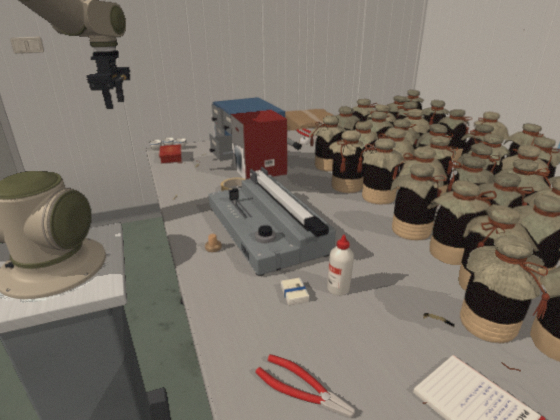

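Top: lever near (235,257), key near (318,249), ticks at ~(247–271,265), stopper (288,293). Side: lever (234,195), key (265,232). I'll zoom in and measure.

```bash
cat >h.py <<'E'
import cv2,numpy as np,pickle
def und(s,p): return cv2.undistortPoints(np.array([[p]],float),s["mtx"],s["D"])[0,0]
def plane(s,p,z):
    d=s["R"].T@np.array([*und(s,p),1]);c=-s["R"].T@s["t"];return c+d*(z-c[2])/d[2]
def tri(a,pa,b,pb):
    P=[np.c_[s["R"],s["t"]] for s in(a,b)]
    X=cv2.triangulatePoints(P[0],P[1],und(a,pa).reshape(2,1),und(b,pb).reshape(2,1));return (X[:3]/X[3]).ravel()
def proj(s,X): return cv2.projectPoints(np.array([X],float),cv2.Rodrigues(s["R"])[0],s["t"],s["mtx"],s["D"])[0].ravel()
def load(n): return pickle.load(open(n+".pkl","rb"))
E
python3 - <<'E'
from h import *
t,s=load("top"),load("side")
a=cv2.resize(t["frame"][185:305,195:355,::-1],None,fx=5,fy=5,interpolation=cv2.INTER_CUBIC)
b=cv2.resize(s["frame"][175:275,200:340,::-1],None,fx=5.7,fy=5.7,interpolation=cv2.INTER_CUBIC)
cv2.imwrite("pics/a.png",cv2.convertScaleAbs(a,alpha=1.8));cv2.imwrite("pics/b.png",cv2.convertScaleAbs(b,alpha=1.5))
for n,c,r in(("top",t,(195,185,355,305)),("side",s,(205,175,340,275))):
    g=cv2.cvtColor(c["frame"],cv2.COLOR_RGB2GRAY)[r[1]:r[3],r[0]:r[2]]
    k,l,st,ce=cv2.connectedComponentsWithStats((g<38).astype(np.uint8))
    for i in range(1,k):
        if st[i,4]>15: print(n,st[i]+[r[0],r[1],0,0,0],ce[i]+r[:2])
E
```

```text
top [330 204  19  11 151] [338.         208.57615894]
top [313 245   9   9  62] [317.25806452 248.74193548]
side [230 189   8   5  22] [233.31818182 191.        ]
side [304 217  24  19 271] [315.8302583 226.5498155]
side [259 227  13   9  93] [265.13978495 231.15053763]
```

View pics/a.png

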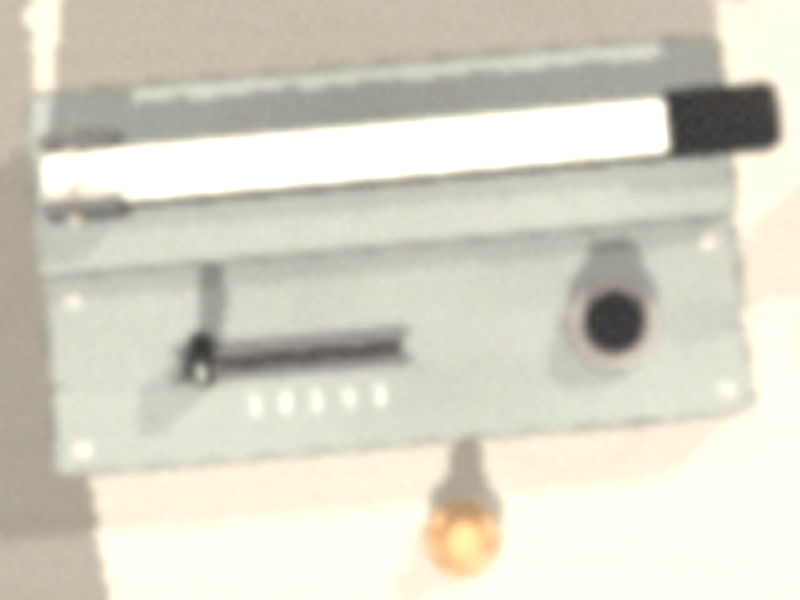

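View pics/b.png

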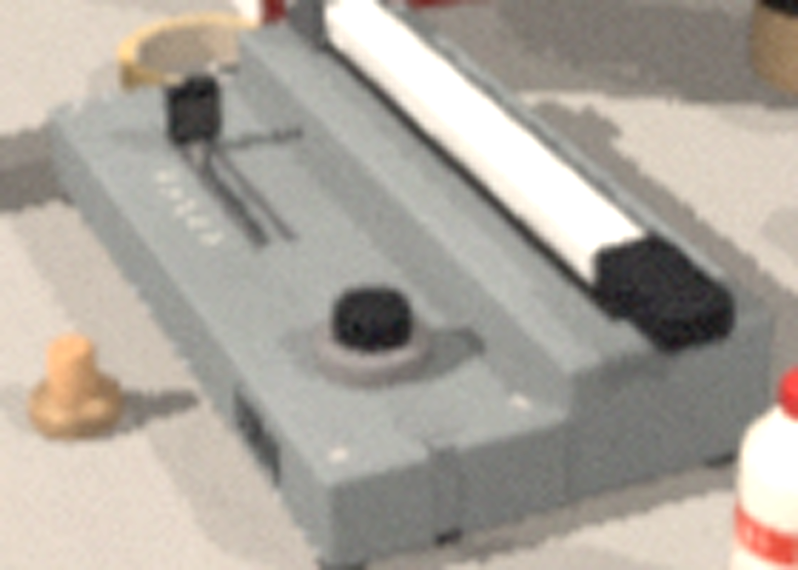

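Crops show the lever block centred at crop (201,359), key top (614,322), five ticks (256,406)…(380,396), screws at the console corners, stopper in front at (463,537).

```bash
python3 - <<'E'
from h import *
t,s=load("top"),load("side")
f=lambda u,v:((u+.5)/5-.5+195,(v+.5)/5-.5+185)
g=lambda u,v:((u+.5)/5.7-.5+200,(v+.5)/5.7-.5+175)
k=plane(t,f(614,322),.076);l=plane(t,f(201,359),.084)
print("key",k,plane(s,g(372,304),.076),tri(t,f(614,322),s,g(372,304)));print("lever",l,plane(s,g(194,109),.071))
T=np.array([plane(t,f(*p),.05) for p in((256,406),(286,404),(316,401),(349,398),(380,396))]);print(T)
S=[plane(t,f(*p),.05) for p in((72,301),(83,449),(708,243),(727,388))];print(np.array(S))
yaw=lambda d:np.degrees(np.arctan2(-d[0],d[1]))
print("yaw",yaw(S[0]-S[2]),yaw(S[1]-S[3]),yaw(T[0]-T[4]),yaw(l-k),np.linalg.norm((l-k)[:2]))
w=yaw(.5*(S[0]-S[2]+S[1]-S[3]));c,n=np.cos(np.radians(w)),np.sin(np.radians(w));R=np.array([[c,-n],[n,c]])
o=k[:2]-R@[-.05,-.11];print("w",w,"o",o,"lever in sealer",R.T@(l[:2]-o),R.T@(plane(s,g(194,109),.071)[:2]-o),"ticks",[R.T@(p[:2]-o) for p in T])
print("start lever0",o+R@[-.05,.1])
print("stopper",plane(t,f(463,537),.03),plane(t,f(463,537),.0))
E
```

```text
key [ 0.46248806 -0.13849463  0.076     ] [ 0.46377444 -0.14052135  0.076     ] [ 0.46342585 -0.13883948  0.07498959]
lever [0.44658384 0.0680219  0.084     ] [0.44836066 0.06800176 0.071     ]
[[ 0.4248391   0.0431015   0.05      ]
 [ 0.4256211   0.02779802  0.05      ]
 [ 0.42690817  0.012483    0.05      ]
 [ 0.42816933 -0.00437521  0.05      ]
 [ 0.42893602 -0.02021941  0.05      ]]
[[ 0.47990304  0.13767833  0.05      ]
 [ 0.40439253  0.13104976  0.05      ]
 [ 0.50509182 -0.19157958  0.05      ]
 [ 0.43000159 -0.19828413  0.05      ]]
yaw 4.374701541514931 4.446382821902441 3.7019258929758228 4.40375916175861 0.20712802894036428
w 4.410548045632645 o [ 0.5038807  -0.02497525] lever in sealer [-0.04997546  0.09712803] [-0.04820545  0.09697131] ticks [array([-0.07357225,  0.07395365]), array([-0.07396944,  0.05863536]), array([-0.07386395,  0.04326672]), array([-0.07390296,  0.02636144]), array([-0.074357 ,  0.0105052])]
start lever0 [0.44633851 0.07088348]
stopper [ 0.35715917 -0.06186852  0.03      ] [ 0.35686046 -0.06279251  0.        ]
```

servo_tool(
  targets="0 0 0 0 0 -6 0; 0 0 0 0 0 -6 0; 0 0 0 0 0 -6 0; 0 0 0 0 0 -6 0; -1.5 -2.8 0 0 0 0 0; -1.5 -2.8 0 0 0 0 0; -1.5 -2.8 0 0 0 0 0; -1.5 -2.8 0 0 0 0 0; -1.5 -2.8 0 0 0 0 0; -1.5 -2.8 0 0 0 0 0; -1.5 -2.8 0 0 0 0 0; -1.5 -2.8 0 0 0 0 0; -1.5 -2.8 0 0 0 0 0; -1.5 -2.8 0 0 0 0 0; -1.5 -2.8 0 0 0 0 0; -1.5 -2.8 0 0 0 0 0; -1.5 -2.8 0 0 0 0 0; -1.5 -2.8 0 0 0 0 0; 0 0 0 0 0 0 0; 0 0 0 0 0 0 0",
  force=25,
)

```text
clock: 1.77
tcp_pos: [0.4245, 0.1421, 0.3024]
ee_rot: [180.0, -0.1, -175.8]
ft_force: [-0.2, 0.5, 0.2]
grip_width: 0.0007
grip_force: 0.0
```

servo_tool(
  targets="-0.8 -1.6 2 0 0 0 0; -0.8 -1.7 2 0 0 0 0; 0 0 2 0 0 0 0; 0 0 2 0 0 0 0; 0 0 2 0 0 0 0; 0 0 2 0 0 0 0; 0 0 2 0 0 0 0; 0 0 1.5 0 0 0 0; 0 0 1.0 0 0 0 0; 0 0 1.0 0 0 0 0; 0 0 0 0 0 0 0; 0 0 0 0 0 0 0; 0 0 0 0 0 0 0",
)

```text
clock: 2.85
tcp_pos: [0.4425, 0.1119, 0.1283]
ee_rot: [180.0, 0.0, -175.6]
ft_force: [-0.4, 0.3, -0.6]
grip_width: 0.0009
grip_force: 0.0
```

```bash
cat >>h.py <<'E'
O=np.array([.504,-.0257]);W=np.radians(4.41)
RS=np.array([[np.cos(W),-np.sin(W)],[np.sin(W),np.cos(W)]])
def shot(tag):
    from bench import get_obs,snapshot
    o=get_obs();print("t",o["clock"],"tcp sealer",RS.T@(o["tcp_pos"][:2]-O),o["tcp_pos"][2],"F sealer",RS.T@o["ft_force"][:2],o["ft_force"][2],"w",o["grip_width"])
    t,s=snapshot("top"),snapshot("side")
    pickle.dump(t,open("top.pkl","wb"));pickle.dump(s,open("side.pkl","wb"))
    a=cv2.resize(t["frame"][215:295,205:285,::-1],None,fx=5,fy=5,interpolation=cv2.INTER_CUBIC)
    b=cv2.resize(s["frame"][165:245,200:280,::-1],None,fx=5,fy=5,interpolation=cv2.INTER_CUBIC)
    cv2.imwrite(f"pics/{tag}.png",cv2.convertScaleAbs(np.hstack([a,b]),alpha=1.7))
E
python3 -c "
from h import *
shot('c1')"
```

```text
t 2.85 tcp sealer [-0.0507695   0.14196649] 0.12828001438816114 F sealer [-0.36745775  0.32085747] -0.6346202738038277 w 0.000872332426676262
```

View pics/c1.png

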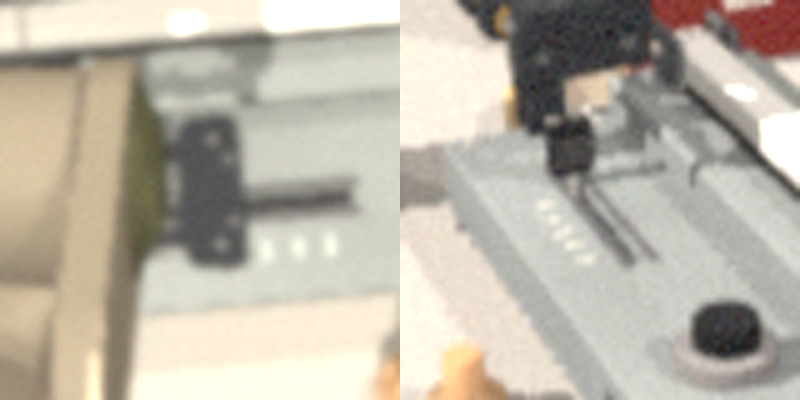

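The side view shows the fingers clear, just left of the lever block (about crop (570,145)). Approach to contact slowly.

servo_tool(
  targets="0 -0.4 0 0 0 0 0; 0 -0.4 0 0 0 0 0; 0 -0.4 0 0 0 0 0; 0 -0.3 0 0 0 0 0; 0 -0.2 0 0 0 0 0; 0 -0.2 0 0 0 0 0; 0 -0.2 0 0 0 0 0; 0 -0.2 0 0 0 0 0; 0 -0.1 0 0 0 0 0; 0 0 0 0 0 0 0; 0 0 0 0 0 0 0",
)

```text
clock: 3.87
tcp_pos: [0.4443, 0.0876, 0.1278]
ee_rot: [180.0, 0.0, -175.6]
ft_force: [-1.3, 3.4, -0.1]
grip_width: 0.0004
grip_force: 1.7
```

servo_tool(
  targets="0 -0.1 0 0 0 0 0; 0 -0.1 0 0 0 0 0; 0 -0.1 0 0 0 0 0; 0 0 0 0 0 0 0; 0 0 0 0 0 0 0",
)

```text
clock: 4.28
tcp_pos: [0.4445, 0.0846, 0.1277]
ee_rot: [180.0, -0.0, -175.6]
ft_force: [0.2, 3.5, 0.9]
grip_width: 0.0002
grip_force: 1.8
```

servo_tool(
  targets="0 -0.1 0 0 0 0 0; 0 -0.1 0 0 0 0 0; 0 -0.1 0 0 0 0 0; 0 0 0 0 0 0 0; 0 0 0 0 0 0 0",
)

```text
clock: 4.7
tcp_pos: [0.4447, 0.0818, 0.1278]
ee_rot: [180.0, 0.0, -175.6]
ft_force: [-0.2, 6.6, 1.2]
grip_width: 0.0005
grip_force: 3.5
```

servo_tool(
  targets="0 -0.1 0 0 0 0 0; 0 -0.1 0 0 0 0 0; 0 -0.1 0 0 0 0 0; 0 0 0 0 0 0 0; 0 0 0 0 0 0 0",
)

```text
clock: 5.12
tcp_pos: [0.445, 0.0787, 0.1278]
ee_rot: [180.0, 0.0, -175.6]
ft_force: [-0.5, 4.0, 0.6]
grip_width: 0.0004
grip_force: 1.7
```

servo_tool(
  targets="0 -0.1 0 0 0 0 0; 0 0 0 0 0 0 0; 0 0 0 0 0 0 0; 0 0 0 0 0 0 0",
)

```text
clock: 5.45
tcp_pos: [0.445, 0.0777, 0.1278]
ee_rot: [180.0, 0.0, -175.7]
ft_force: [-0.0, 6.9, 1.5]
grip_width: 0.0002
grip_force: 3.5
```

servo_tool(
  targets="0 -0.1 0 0 0 0 0; 0 0 0 0 0 0 0; 0 0 0 0 0 0 0; 0 0 0 0 0 0 0",
)

```text
clock: 5.78
tcp_pos: [0.4451, 0.0765, 0.1277]
ee_rot: [180.0, -0.0, -175.6]
ft_force: [1.3, 5.5, 1.5]
grip_width: 0.0006
grip_force: 2.4
```

servo_tool(
  targets="0 -0.1 0 0 0 0 0; 0 0 0 0 0 0 0; 0 0 0 0 0 0 0; 0 0 0 0 0 0 0",
)

```text
clock: 6.12
tcp_pos: [0.4453, 0.0754, 0.1277]
ee_rot: [-180.0, -0.0, -175.6]
ft_force: [-0.4, 3.0, 1.1]
grip_width: 0.0004
grip_force: 1.7
```

```bash
python3 -c "
from h import *
shot('c2')
# predicted side pixels (in right crop) of block bottom right corner & top for q values
s=load('side')
for q in (.0,.016,.024,.040,.056):
    P=[proj(s,[*(O+RS@[-.05,.1-q+dy]),z]) for dy,z in((-.006,.055),(-.006,.087))]
    print(q,[((p-[200,165]+.5)*5-.5+[400,0]).round() for p in P])"
```

```text
t 6.1167 tcp sealer [-0.0507932   0.10531748] 0.12773629099935507 F sealer [-0.1229208   2.98424408] 1.0780361627895023 w 0.00043635090079249166
0.0 [array([571., 176.]), array([568., 122.])]
0.016 [array([581., 188.]), array([578., 133.])]
0.024 [array([587., 194.]), array([583., 139.])]
0.04 [array([597., 206.]), array([594., 151.])]
0.056 [array([608., 219.]), array([605., 163.])]
```

View pics/c2.png

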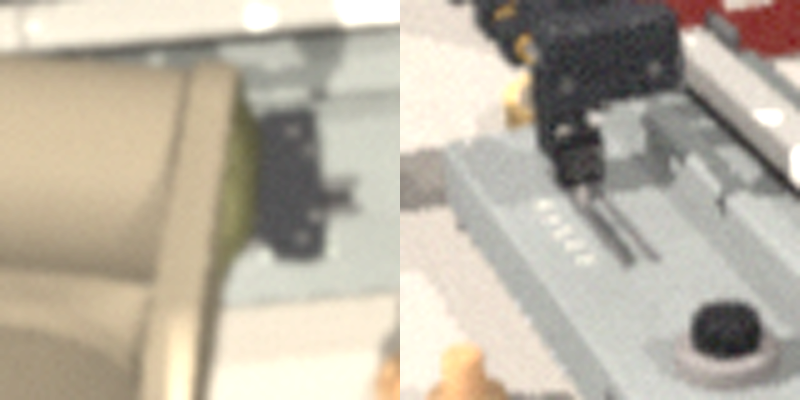

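The block bottom is at crop y≈187, so the lever is still against the fingers near the first hump. Continue in small steps.

servo_tool(
  targets="0 -0.1 0 0 0 0 0; 0 0 0 0 0 0 0; 0 0 0 0 0 0 0; 0 0 0 0 0 0 0",
)

```text
clock: 6.55
tcp_pos: [0.4453, 0.0743, 0.1277]
ee_rot: [-180.0, -0.0, -175.6]
ft_force: [-0.2, 2.4, 0.5]
grip_width: 0.0007
grip_force: 1.0
```

servo_tool(
  targets="0 -0.1 0 0 0 0 0; 0 0 0 0 0 0 0; 0 0 0 0 0 0 0; 0 0 0 0 0 0 0",
)

```text
clock: 6.88
tcp_pos: [0.4454, 0.0733, 0.1277]
ee_rot: [-180.0, -0.0, -175.6]
ft_force: [-0.5, 1.2, 0.3]
grip_width: 0.0003
grip_force: 0.5
```

servo_tool(
  targets="0 -0.1 0 0 0 0 0; 0 0 0 0 0 0 0; 0 0 0 0 0 0 0; 0 0 0 0 0 0 0",
)

```text
clock: 7.22
tcp_pos: [0.4455, 0.0724, 0.1277]
ee_rot: [-180.0, -0.0, -175.6]
ft_force: [0.3, 0.8, -0.3]
grip_width: 0.0006
grip_force: 0.2
```

servo_tool(
  targets="0 -0.1 0 0 0 0 0; 0 0 0 0 0 0 0; 0 0 0 0 0 0 0; 0 0 0 0 0 0 0",
)

```text
clock: 7.55
tcp_pos: [0.4456, 0.0714, 0.1277]
ee_rot: [-180.0, 0.0, -175.6]
ft_force: [0.5, -0.4, -0.2]
grip_width: 0.0004
grip_force: 0.1
```

```bash
python3 -c "
from h import *
shot('c3')"
```

```text
t 7.55 tcp sealer [-0.05077574  0.10128471] 0.12774137661606108 F sealer [ 0.43307274 -0.41595474] -0.22704198682677607 w 0.000435789196924517
```

View pics/c3.png

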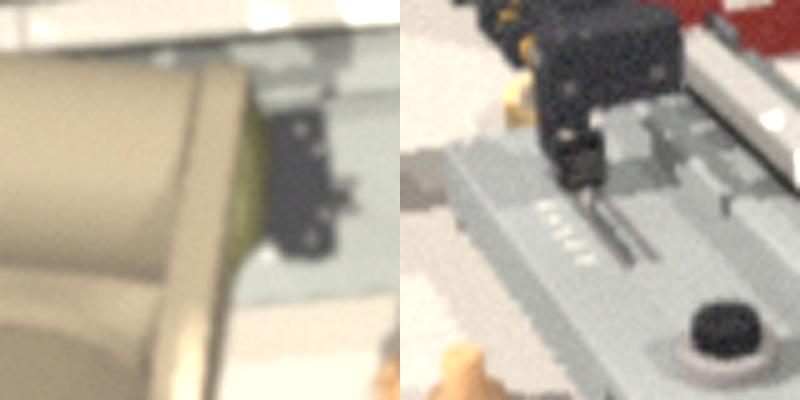

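```bash
python3 - <<'E'
from h import *
i=[cv2.imread(f"pics/c{k}.png",0) for k in(1,2,3)]
T=i[0][150:196,545:610]
for k in i:
    m=cv2.matchTemplate(k[100:280,500:680],T,cv2.TM_CCOEFF_NORMED);_,v,_,p=cv2.minMaxLoc(m);print(v,np.array(p)-[45,50])
for k in i:
    # vertical profile through block columns
    print([int(k[y,565:600].min()) for y in range(160,205,3)], [int(np.median(k[y,565:595])) for y in range(160,205,3)])
E
```

```text
1.0 [0 0]
0.9211824536323547 [ 9 11]
0.9254342913627625 [12 14]
[65, 62, 50, 59, 62, 86, 106, 109, 118, 123, 121, 117, 114, 111, 109] [70, 67, 61, 64, 89, 113, 126, 132, 137, 148, 150, 152, 149, 141, 141]
[61, 60, 55, 54, 55, 51, 51, 43, 50, 76, 99, 107, 112, 128, 141] [67, 69, 73, 73, 71, 66, 58, 66, 86, 102, 118, 136, 146, 154, 153]
[59, 54, 49, 46, 49, 54, 56, 44, 53, 62, 76, 104, 111, 127, 131] [75, 72, 69, 66, 66, 71, 69, 60, 62, 72, 100, 127, 141, 157, 159]
```

The lever has moved about 18 mm since the first look, and the force is now zero. Continue and watch for the next contact.

servo_tool(
  targets="0 -0.1 0 0 0 0 0; 0 -0.1 0 0 0 0 0; 0 0 0 0 0 0 0; 0 0 0 0 0 0 0",
)

```text
clock: 7.98
tcp_pos: [0.4457, 0.0693, 0.1278]
ee_rot: [-180.0, 0.0, -175.6]
ft_force: [1.2, -0.4, 0.7]
grip_width: 0.0005
grip_force: 0.0
```

servo_tool(
  targets="0 -0.1 0 0 0 0 0; 0 -0.1 0 0 0 0 0; 0 0 0 0 0 0 0; 0 0 0 0 0 0 0",
)

```text
clock: 8.32
tcp_pos: [0.4458, 0.0675, 0.1277]
ee_rot: [180.0, -0.0, -175.6]
ft_force: [0.6, 1.9, 0.5]
grip_width: 0.0005
grip_force: 1.0
```

servo_tool(
  targets="0 -0.1 0 0 0 0 0; 0 -0.1 0 0 0 0 0; 0 0 0 0 0 0 0; 0 0 0 0 0 0 0",
)

```text
clock: 8.65
tcp_pos: [0.4459, 0.0662, 0.1278]
ee_rot: [179.9, 0.0, -175.7]
ft_force: [0.3, 8.8, 1.7]
grip_width: 0.0004
grip_force: 4.4
```

```bash
cat >>h.py <<'E'
def lev(tag):
    shot(tag)
    T=cv2.imread("pics/c3.png",0)[160:210,550:615];k=cv2.imread(f"pics/{tag}.png",0)
    m=cv2.matchTemplate(k[100:300,500:700],T,cv2.TM_CCOEFF_NORMED);_,v,_,p=cv2.minMaxLoc(m)
    d=np.array(p)-[50,60];print("match",round(v,3),d,"mm since c3",d@[.66,.76]/(.66**2+.76**2))
E
python3 -c "
from h import *
lev('d1')"
```

```text
t 8.65 tcp sealer [-0.05083978  0.09606693] 0.12782070041331806 F sealer [0.9933068  8.71009267] 1.6863814312764938 w 0.00042061072668500376
match 0.989 [3 4] mm since c3 4.954599289380181
```

servo_tool(
  targets="0 -0.1 0 0 0 0 0; 0 0 0 0 0 0 0; 0 0 0 0 0 0 0",
)

```text
clock: 9.0
tcp_pos: [0.4459, 0.0656, 0.1278]
ee_rot: [179.9, 0.0, -175.7]
ft_force: [0.6, 12.4, 1.7]
grip_width: 0.0003
grip_force: 6.4
```

servo_tool(
  targets="0 -0.1 0 0 0 0 0; 0 0 0 0 0 0 0; 0 0 0 0 0 0 0",
)

```text
clock: 9.25
tcp_pos: [0.446, 0.0647, 0.1279]
ee_rot: [179.9, 0.0, -175.7]
ft_force: [0.0, 13.2, 1.5]
grip_width: 0.0006
grip_force: 6.6
```

servo_tool(
  targets="0 -0.1 0 0 0 0 0; 0 0 0 0 0 0 0; 0 0 0 0 0 0 0",
)

```text
clock: 9.5
tcp_pos: [0.4461, 0.0633, 0.1278]
ee_rot: [179.9, 0.0, -175.6]
ft_force: [1.0, 8.4, 0.7]
grip_width: 0.0003
grip_force: 4.0
```

servo_tool(
  targets="0 -0.1 0 0 0 0 0; 0 0 0 0 0 0 0; 0 0 0 0 0 0 0",
)

```text
clock: 9.75
tcp_pos: [0.4462, 0.062, 0.1278]
ee_rot: [180.0, 0.0, -175.6]
ft_force: [0.2, 5.6, 1.1]
grip_width: 0.0008
grip_force: 2.5
```

```bash
python3 -c "
from h import *
lev('d2')"
```

```text
t 9.75 tcp sealer [-0.05084928  0.09183566] 0.12777163018183674 F sealer [0.66618515 5.59677693] 1.102795583860906 w 0.0008499976891619115
match 0.985 [6 6] mm since c3 8.409001184366362
```

Model now consistent: contact at sealer y(TCP) ≈ 0.1225 − q. Continue over hump 2 (q≈0.032).

servo_tool(
  targets="0 -0.1 0 0 0 0 0; 0 -0.1 0 0 0 0 0; 0 -0.1 0 0 0 0 0; 0 0 0 0 0 0 0; 0 0 0 0 0 0 0",
)

```text
clock: 10.27
tcp_pos: [0.4465, 0.0586, 0.1278]
ee_rot: [180.0, 0.0, -175.6]
ft_force: [-0.9, 2.9, 0.6]
grip_width: 0.0005
grip_force: 1.5
```

servo_tool(
  targets="0 -0.1 0 0 0 0 0; 0 -0.1 0 0 0 0 0; 0 0 0 0 0 0 0; 0 0 0 0 0 0 0",
)

```text
clock: 10.6
tcp_pos: [0.4467, 0.0563, 0.1277]
ee_rot: [-180.0, -0.0, -175.6]
ft_force: [-0.1, 0.6, 0.1]
grip_width: 0.0006
grip_force: 0.1
```

servo_tool(
  targets="0 -0.1 0 0 0 0 0; 0 -0.1 0 0 0 0 0; 0 0 0 0 0 0 0; 0 0 0 0 0 0 0",
)

```text
clock: 10.93
tcp_pos: [0.4469, 0.0543, 0.1277]
ee_rot: [-180.0, 0.0, -175.6]
ft_force: [0.3, -0.2, 0.6]
grip_width: 0.0005
grip_force: 0.0
```

servo_tool(
  targets="0 -0.1 0 0 0 0 0; 0 -0.1 0 0 0 0 0; 0 0 0 0 0 0 0; 0 0 0 0 0 0 0",
)

```text
clock: 11.27
tcp_pos: [0.447, 0.0524, 0.1277]
ee_rot: [-180.0, -0.0, -175.6]
ft_force: [-1.2, 0.3, 0.7]
grip_width: 0.0003
grip_force: 0.0
```

```bash
python3 -c "
from h import *
lev('d3')"
```

```text
t 11.2667 tcp sealer [-0.05080439  0.08224014] 0.12773945047546292 F sealer [-1.19330847  0.3818022 ] 0.7059030344736364 w 0.00034663643083784483
match 0.986 [13 15] mm since c3 19.71969996052112
```

Lever in click 2 (≈0.040). Now hump 3, the same way.

servo_tool(
  targets="0 -0.1 0 0 0 0 0; 0 -0.1 0 0 0 0 0; 0 -0.1 0 0 0 0 0; 0 0 0 0 0 0 0; 0 0 0 0 0 0 0",
)

```text
clock: 11.78
tcp_pos: [0.4471, 0.0502, 0.1278]
ee_rot: [179.9, 0.0, -175.7]
ft_force: [0.1, 7.7, 1.2]
grip_width: 0.0001
grip_force: 3.8
```

servo_tool(
  targets="0 -0.1 0 0 0 0 0; 0 -0.1 0 0 0 0 0; 0 0 0 0 0 0 0; 0 0 0 0 0 0 0",
)

```text
clock: 12.12
tcp_pos: [0.4471, 0.049, 0.1278]
ee_rot: [179.8, 0.0, -175.7]
ft_force: [0.8, 14.2, 2.9]
grip_width: 0.0003
grip_force: 7.4
```

servo_tool(
  targets="0 -0.1 0 0 0 0 0; 0 -0.1 0 0 0 0 0; 0 0 0 0 0 0 0; 0 0 0 0 0 0 0",
)

```text
clock: 12.45
tcp_pos: [0.4474, 0.0461, 0.1278]
ee_rot: [179.9, 0.0, -175.6]
ft_force: [0.4, 3.5, 0.2]
grip_width: 0.0007
grip_force: 2.2
```

```bash
python3 -c "
from h import *
lev('d4')"
```

```text
t 12.45 tcp sealer [-0.05087438  0.0759311 ] 0.12778977039429365 F sealer [0.64358997 3.4853586 ] 0.16896199687777985 w 0.0006751946325514507
match 0.983 [17 20] mm since c3 26.075799447295697
```

servo_tool(
  targets="0 -0.1 0 0 0 0 0; 0 -0.1 0 0 0 0 0; 0 0 0 0 0 0 0; 0 0 0 0 0 0 0",
)

```text
clock: 12.88
tcp_pos: [0.4476, 0.0437, 0.1278]
ee_rot: [180.0, -0.0, -175.6]
ft_force: [-0.1, 4.4, 0.9]
grip_width: 0.0004
grip_force: 2.1
```

servo_tool(
  targets="0 -0.1 0 0 0 0 0; 0 -0.1 0 0 0 0 0; 0 0 0 0 0 0 0; 0 0 0 0 0 0 0",
)

```text
clock: 13.22
tcp_pos: [0.4478, 0.0415, 0.1277]
ee_rot: [-180.0, -0.0, -175.6]
ft_force: [-0.1, 3.5, 0.9]
grip_width: 0.0001
grip_force: 1.2
```

servo_tool(
  targets="0 -0.1 0 0 0 0 0; 0 -0.1 0 0 0 0 0; 0 0 0 0 0 0 0; 0 0 0 0 0 0 0",
)

```text
clock: 13.55
tcp_pos: [0.448, 0.0393, 0.1277]
ee_rot: [-180.0, -0.0, -175.6]
ft_force: [-0.7, 0.2, 0.2]
grip_width: 0.0003
grip_force: 0.1
```

```bash
python3 -c "
from h import *
lev('d5')"
```

```text
t 13.55 tcp sealer [-0.05081194  0.06908031] 0.12771982607917146 F sealer [-0.72407489  0.26288337] 0.1737964327165642 w 0.0003171087969910532
match 0.983 [21 25] mm since c3 32.43189893407027
```

View pics/d5.png

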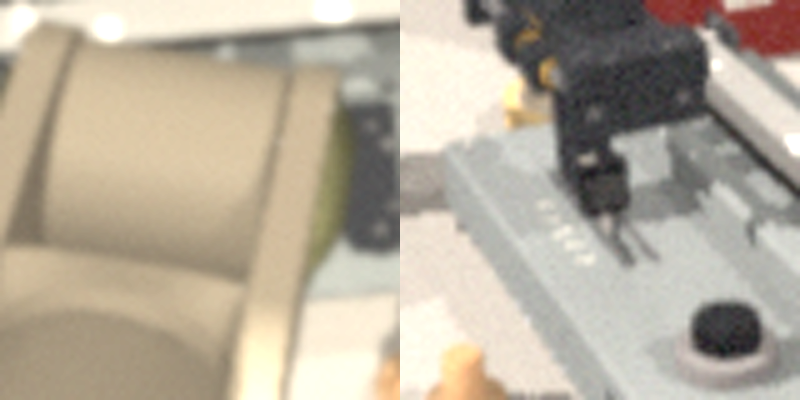

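Lever at ≈0.053 m, just short of the third click's centre. Two more millimetres, then back off.

servo_tool(
  targets="0 -0.1 0 0 0 0 0; 0 -0.1 0 0 0 0 0; 0 0 0 0 0 0 0; 0 0 0 0 0 0 0",
)

```text
clock: 13.98
tcp_pos: [0.4482, 0.0374, 0.1278]
ee_rot: [-180.0, 0.0, -175.6]
ft_force: [-0.4, -0.2, 0.8]
grip_width: 0.0002
grip_force: 0.0
```

```bash
python3 -c "
from h import *
lev('d6')"
```

```text
t 13.9833 tcp sealer [-0.05080064  0.06721536] 0.12776149539354098 F sealer [-0.39874358 -0.2145654 ] 0.7503295527500908 w 0.0001541830380901453
match 0.982 [23 27] mm since c3 35.23489932885906
```

servo_tool(
  targets="0 0.5 0 0 0 0 0; 0 1 0 0 0 0 0; 0 1 0 0 0 0 0; 0 0 0 0 0 0 0; 0 0 0 0 0 0 0; 0 0 0 0 0 0 0; 0 0 0 0 0 0 0",
)

```text
clock: 14.67
tcp_pos: [0.4463, 0.0625, 0.1278]
ee_rot: [-180.0, 0.0, -175.6]
ft_force: [-0.9, -0.4, 0.3]
grip_width: 0.0004
grip_force: 0.0
```

```bash
python3 -c "
from h import *
lev('d7')"
```

```text
t 14.6667 tcp sealer [-0.05077632  0.09235419] 0.12775931078557565 F sealer [-0.88068722 -0.31559003] 0.32936798406573436 w 0.00044584805796280745
match 0.956 [21 27] mm since c3 33.93209632846427
```

View pics/d7.png

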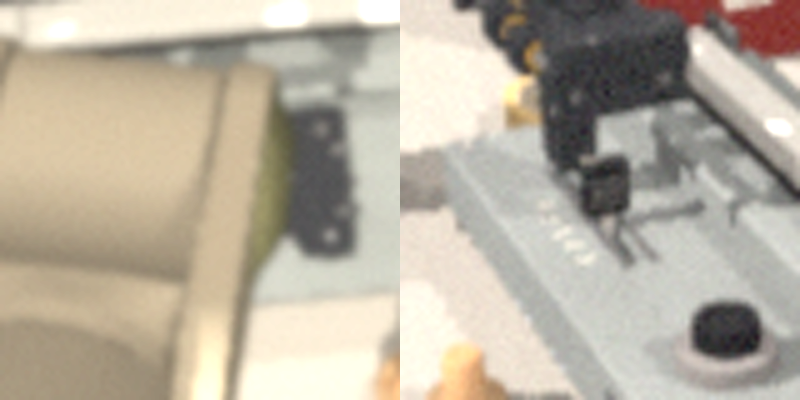

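Third click confirmed: block clear of the fingers, bottom edge at crop y≈215, matching q≈0.056. Lift and go over the key.

servo_tool(
  targets="0 0 -2 0 0 0 0; 0 0 -2.5 0 0 0 0; 0 0 -2 0 0 0 0; 0 -2 0 0 0 0 0; 0 -2.6 0 0 0 0 0; 0 -2.6 0 0 0 0 0; 0 -2.6 0 0 0 0 0; 0 -2.6 0 0 0 0 0; 0 -2.6 0 0 0 0 0; 0 -2.6 0 0 0 0 0; 0 -2.6 0 0 0 0 0; 0 0 0 0 0 0 0; 0 0 0 0 0 0 0; 0 0 0 0 0 0 0",
)

```text
clock: 15.93
tcp_pos: [0.4613, -0.1384, 0.1926]
ee_rot: [180.0, -0.0, -175.7]
ft_force: [-0.2, -0.3, 0.2]
grip_width: 0.0004
grip_force: 0.0
```

servo_tool(
  targets="0 0 2 0 0 0 0; 0 0 1.5 0 0 0 0; 0 0 1 0 0 0 0; 0 0 0 0 0 0 0; 0 0 0 0 0 0 0",
)

```text
clock: 16.35
tcp_pos: [0.4615, -0.138, 0.1478]
ee_rot: [180.0, -0.0, -175.6]
ft_force: [-0.1, -0.7, 0.8]
grip_width: 0.0004
grip_force: 0.0
```

```bash
python3 -c "
from h import *
lev('e1')"
```

```text
t 16.35 tcp sealer [-0.05100584 -0.10868658] 0.1477800624928411 F sealer [-0.14850439 -0.71735772] 0.8189869574445551 w 0.0003579116409094946
match 0.959 [21 27] mm since c3 33.93209632846427
```

Lever unchanged; fingers centred over the key. Press slowly.

servo_tool(
  targets="0 0 0.2 0 0 0 0; 0 0 0.2 0 0 0 0; 0 0 0.2 0 0 0 0; 0 0 0.2 0 0 0 0; 0 0 0.2 0 0 0 0; 0 0 0.2 0 0 0 0; 0 0 0.2 0 0 0 0; 0 0 0 0 0 0 0; 0 0 0 0 0 0 0",
)

```text
clock: 17.2
tcp_pos: [0.4616, -0.1389, 0.1338]
ee_rot: [-180.0, 0.0, -175.6]
ft_force: [-0.4, 1.0, 3.1]
grip_width: 0.0006
grip_force: 1.8
```

servo_tool(
  targets="0 0 0.2 0 0 0 0; 0 0 0.1 0 0 0 0; 0 0 0 0 0 0 0; 0 0 0 0 0 0 0",
)

```text
clock: 17.53
tcp_pos: [0.4616, -0.1389, 0.1308]
ee_rot: [-180.0, 0.0, -175.6]
ft_force: [-0.5, 0.8, 5.2]
grip_width: 0.0005
grip_force: 2.3
```

Nearly down; go on until the bottom stop is felt.

servo_tool(
  targets="0 0 0.1 0 0 0 0; 0 0 0.05 0 0 0 0; 0 0 0 0 0 0 0; 0 0 0 0 0 0 0; 0 0 0 0 0 0 0",
)

```text
clock: 17.95
tcp_pos: [0.4616, -0.1389, 0.1302]
ee_rot: [-180.0, 0.0, -175.6]
ft_force: [-3.9, 2.6, 16.2]
grip_width: 0.0006
grip_force: 8.1
```

Bottom stop felt (16 N, TCP stopped at 0.130). Release and lift away.

servo_tool(
  targets="0 0 -0.4 0 0 0 0; 0 0 -0.6 0 0 0 0; 0 0 -1 0 0 0 0; 0 0 -2 0 0 0 0; 0 0 -3 0 0 0 0; 0 0 -3 0 0 0 0; 0 0 -3 0 0 0 0; 0 0 -1 0 0 0 0; 0 0 0 0 0 0 0; 0 0 0 0 0 0 0; 0 0 0 0 0 0 0; 0 0 0 0 0 0 0",
)

```text
clock: 18.95
tcp_pos: [0.4613, -0.1387, 0.2679]
ee_rot: [179.9, -0.1, -175.6]
ft_force: [-0.3, -0.8, -0.3]
grip_width: 0.0003
grip_force: 0.0
```

```bash
python3 -c "
from h import *
lev('f1')
from bench import env
print(env.close_job())"
```

```text
t 18.95 tcp sealer [-0.05130873 -0.10940363] 0.267926523649503 F sealer [-0.3254653  -0.75696177] -0.30910252020316475 w 0.00033744387585846257
match 0.958 [21 27] mm since c3 33.93209632846427
the job is handed in; nothing more can be done
None
```

The job is handed in: by camera the lever sits in the third click (about 0.055 m), the start key was pressed to its stop at about 16 N and let go, and the arm is clear; the hand-in returned no verdict.

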